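Seat a circuit board in the corner of the board holder and hold it home

TASK

Pick up the circuit board by its heat sink, lay it on the two bars of the board holder, slide its bare long edge (the one without terminal blocks) into the groove of the rear bar and push it along, without ramming, until its short edge meets the end stop. Finish while still gripping it and pressing it home in that corner, flat on the bars, firmly against the groove's bottom and the end stop at once: do not let go, the clips will be closed while you hold. Leave everything else on the bench alone.

Things in the scene. Friction and masses are not known exactly. Their poses are not given: they have to be found in the camera images.
- board: green circuit board, 130 (its x) by 95 (its y) by 3 mm thick, about 0.22 kg, lying flat on the bench, parts up, turned at most 35 degrees; origin at the centre of its underside, z up. The +y long edge is bare (its last 13 mm carry nothing); on the -y long edge stand two grey terminal blocks, tops 13 mm above the underside; small parts up to 15 mm above the underside stand near the corners
- bare_edge (a point): middle of the board's bare (+y) long edge, at the underside, 47.5 mm from the board's origin
- stop_edge (a point): middle of the board's +x short edge, at the underside, 65 mm from the board's origin; this edge goes against the end stop
- holder: board holder, fixed to the bench: two parallel aluminium bars 260 mm long along its x axis, joined by two rods. Origin on the bench under its middle, z up. The flat tops of both bars, 30 mm above the bench, carry the board. Front bar: y = -62 to -32 mm, its clips hang open in front, below the top. Rear bar: y = 20 to 70 mm, with the dark cap strip on it. Turned at most 23 degrees
- cap_strip: dark steel strip 260 mm long, screwed on the holder's rear bar, axes like the holder's; origin at mid length on the groove's bottom face, level with the bars' tops (holder y = 50 mm, z = 30 mm). The groove runs along x and opens to -y: 5 mm high, 6 mm deep, its flared mouth begins 11 mm before the bottom; strip top 11 mm above the bars. Board home: its origin at y = -47.5 mm from here
- end_stop: aluminium stop with a black thumbscrew, clamped immovably on the cap strip, each time elsewhere along it, axes like the holder's; origin on its stop face (looks to -x), level with the bars' tops, at the groove's bottom line. The face spans y = -64 to -12 mm, 16 mm high; clamp and screw over the strip reach 33 mm above the bars. Board home: its origin at x = -65 mm from here
- meter: bystander: yellow hand-held multimeter lying on the bench, 120 by 64 by 37 mm, origin at the centre of its underside; it may lie nearer or farther than the board
- flux_bottle: bystander: small bottle standing on the bench, 40 mm in diameter, 85 mm tall, origin at the centre of its underside
- screwdriver: bystander: screwdriver 170 mm long lying on the bench to the left of the holder (as the robot sees it)
- heat_sink (a point): centre of the top of the board's finned aluminium heat sink, 35 mm above the board's underside, over the board's origin. The sink is 40 by 40 mm, 32 mm tall, sides along the board's x and y: the place to grip. Nothing over 2 mm high stands beside it on the board in the strip |y| < 20 mm (full length) nor in the strip |x| < 25 mm (full width)

How it is judged:
By the outcome, as a careful person would: the job done as asked, in the order asked, and still so for the second after the job is handed in, while the arm keeps its last pose, push and grip.
It also fails if it takes over 64 s, if anything falls off the work surface, if the arm or the gripper's body presses on something with over 40 N, if the wrist force passes 120 N, or if a joint passes its speed limit or range.

ROBOT

A 6-joint arm with a two-finger parallel gripper is mounted at the origin on the work surface. World frame = base frame: x ahead of the robot, y to its left, z up, the work surface at z = 0. Lengths are in m, angles in degrees, forces in N, time in s.
With the tool pointing down it reaches from about 0.25 to 0.725 m from the base axis. Payload 9.7 kg.
Tool frame: the origin (TCP) lies at the very end of the fingers, on their centre line; the grasp point (between the pads) lies 19 mm behind it; z points along the fingers, y is the line along which they close (so a half turn about z gives the same grasp; the last joint's range is limited). The gripper opens to 85 mm and grips with 20 to 120 N. Pads are 22 mm wide; open, the fingers measure 114 mm over their backs; the gripper's body (76 mm by 85 mm) begins 54 mm behind the grasp point. The pads swing forward as they close: fully open they stand 13 mm farther back than shut.
Start: joints at [-67.494, 4.979, 10.078, 95.1, 0, 90], TCP at [0.211, -0.508, 0.231] pointing down, gripper open.
Joint ranges: [-179.16, 179.16], [-48.56, 103.87], [-65.8, 70.77], [-126.05, 130.52], [-82.76, 87.17], [-180, 180]. Speed limits (degrees/s): [127.2, 127.2, 147.25, 180, 180, 180].

INTERFACE

Orientations are given as [roll, pitch, yaw] about the fixed x, y, z axes, in that order (R = Rz(yaw) Ry(pitch) Rx(roll)).
In Python, from workcell import telemetry, optics, workorder gives the robot as it stands.
- The arm moves only by the shell command python3 -m handwheel 'ROWS' [FORCE]. ROWS is JSON, a list of rows, each an object of numbers: "tx", "ty", "tz": the shift along the tool's x, y, z in m; "ax", "ay", "az": the turn, a rotation vector about the tool's x, y, z in degrees; "jaw": the gripper command: -1 is shut, 1 is fully open, values between are in proportion. A call has exactly 10 rows; each row shifts and turns the commanded pose from where the row before left it, along the tool's axes as they then stand; what a row does not reach is not made up. A row lasts 1/8 s, in which the tool goes at most 62.5 mm and 10.7 degrees, less where a joint would pass 70% of its speed; a pose out of reach is approached as far as the arm can. A call is refused whole if a number of a shift passes 0.0625 or a number of a turn 10.7, either way. A call with a gripper value outside its range is refused whole. The fingers move at their own pace and stop on an object; FORCE is the grip in N (left out, the last holds). Time passes only in rows, so rows that do not move let the fingers close, or fill a call up. It gives the time, the measured TCP pose, the force, the opening and the grip force at its end, in the units of the state.
- telemetry.get_obs(): the state, without advancing time (a new reading comes with each control period).
- optics.camera(name): name is "scene" or "top" or "wrist"; returns a dict with "color" (420x560x3 uint8, red, green, blue), "K" (3x3 intrinsics, pixels), "k1" (the pictures are not rectified: a ray, as slopes to the right and down, at radius r is drawn at 1 + k1 r^2 times it, then the intrinsics apply), "extrinsics" (4x4, takes a point from camera to world coordinates); the wrist camera has in their place "mount" (4x4, takes a point from camera to tool coordinates, whose origin is the TCP and whose axes are the flange's). Camera axes: x right, y down, z forward; pixel columns grow to the right and rows downward; lengths in m; the calibration is good to about 2 mm. A picture is of the moment at which its call begins: read the wrist's pose just before it. There is no depth.
- workorder.job_done(): hands the job in; it is judged then, once.
The state is a dict: "time": time; "q": joint angles; "qd": joint speeds; "joint_efforts": joint torques, N m; "ee_pos": TCP position; "tcp_rot": TCP orientation; "wrist_force": force on the tool from outside, world axes, zero at the start; "torque": the same for the moment, N m; "opening": finger opening in m; "grasp_force": force on a finger pad.
Only numpy, scipy, OpenCV 4.12 (cv2) and the standard library are available. Lean on these libraries where they do the work, as an engineer would, in place of code of your own. Each camera call takes 0.05 s, during which the arm holds its last target. There are 200 camera calls.

## Working session

There is one attempt and no reset: what is moved stays moved. The work goes in short steps, Python scripts to look and compute and a shell command to move; the robot and the scene stay as the last step left them, time stands still between calls to the robot, and variables do not carry over. Pictures are saved under pics/ and viewed, at most 10 in all, crops included, and the job is handed in when it is done.

```bash
ls; mkdir -p pics; python3 - <<'E'
from workcell import telemetry, optics
import cv2,numpy as np
o=telemetry.get_obs()
print({k:np.round(v,3).tolist() for k,v in o.items()})
for n in("scene","top"):
    c=optics.camera(n); cv2.imwrite(f"pics/{n}0.png",c["color"][:,:,::-1]); np.savez(f"{n}0.npz",**c)
    print(n,c["K"].round(1).tolist(),c["k1"],c["extrinsics"].round(4).tolist())
E
```

```text
pics
{'time': 0.0, 'q': [-67.495, 5.011, 10.034, 95.101, 0.001, 89.999], 'qd': [-0.1, -0.015, -0.021, 0.019, 0.083, -0.082], 'joint_efforts': [-0.001, -52.039, 46.48, 0.016, -0.0, -0.0], 'ee_pos': [0.21, -0.508, 0.231], 'tcp_rot': [-179.923, -0.001, 22.506], 'wrist_force': [0.155, 0.081, -0.39], 'torque': [-0.074, -0.01, -0.026], 'grasp_force': 0.0, 'opening': 0.085}
scene [[467.0, 0.0, 278.8], [0.0, 467.0, 203.4], [0.0, 0.0, 1.0]] -0.051121178298414 [[-0.548, 0.7067, -0.4475, 1.089], [0.8363, 0.4527, -0.3091, 0.3784], [-0.0158, -0.5437, -0.8391, 0.9759], [0.0, 0.0, 0.0, 1.0]]
top [[478.0, 0.0, 279.9], [0.0, 478.0, 209.0], [0.0, 0.0, 1.0]] 0.03469597216050107 [[0.0219, -0.9962, 0.0838, 0.4849], [-0.9993, -0.0243, -0.0278, 0.0654], [0.0297, -0.0831, -0.9961, 1.2535], [0.0, 0.0, 0.0, 1.0]]
```

```bash
python3 - <<'E'
import cv2
im=cv2.imread("pics/top0.png"); cv2.imwrite("pics/top0b.png",cv2.resize(im,(800,600),interpolation=cv2.INTER_CUBIC))
im=cv2.imread("pics/scene0.png"); cv2.imwrite("pics/scene0b.png",cv2.resize(im,(800,600),interpolation=cv2.INTER_CUBIC))
E
```

```text
(no output)
```

View pics/top0b.png

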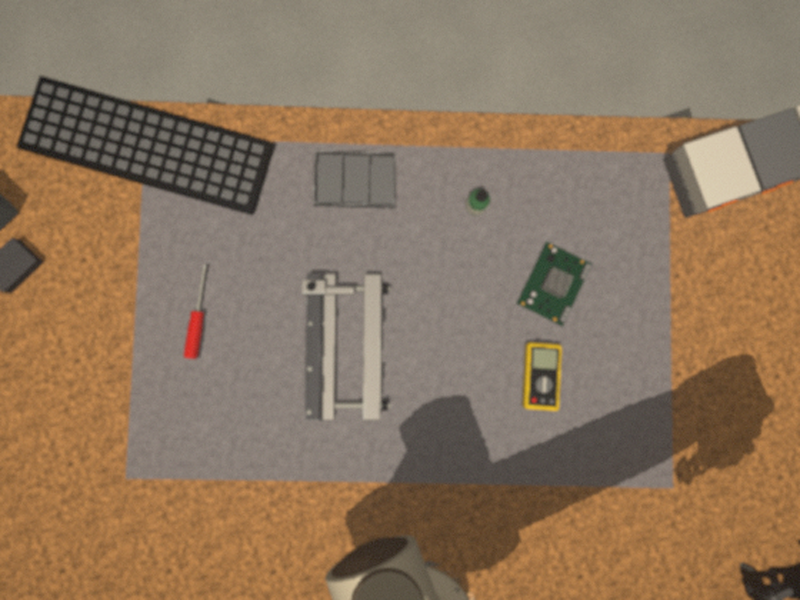

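View pics/scene0b.png

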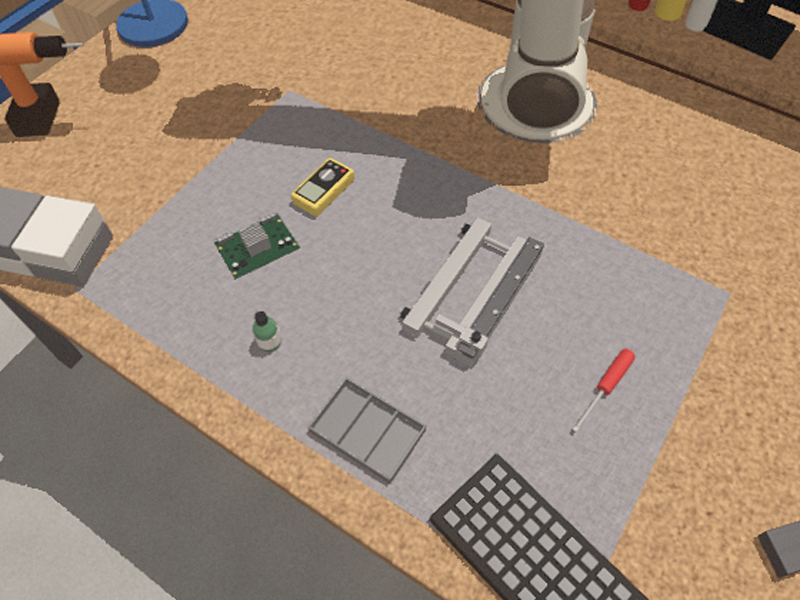

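Top view (800-px zoom): the board is at about (554,284), yawed about -27°, bare edge to the left (+y). The holder has its rear bar and strip on the left and its end stop at the far end (313,286). The meter lies nearer than the board, at (543,375).

```bash
cat > h.py <<'E'
import numpy as np, cv2
from scipy.spatial.transform import Rotation as R
from workcell import telemetry, optics
def dist(c): return np.array([c["k1"],0,0,0,0.])
def tpose(o):
    T=np.eye(4); T[:3,:3]=R.from_euler("xyz",o["tcp_rot"],degrees=True).as_matrix(); T[:3,3]=o["ee_pos"]; return T
def ext(c): return c["extrinsics"] if "extrinsics" in c else c["T"]
def shot(n,name):
    o=telemetry.get_obs(); c=dict(optics.camera(n))
    if n=="wrist": c["T"]=tpose(o)@c["mount"]
    cv2.imwrite(f"pics/{name}.png",c["color"][:,:,::-1]); np.savez(f"{name}.npz",**c); return c
def px2w(c,uv,z):
    uv=np.atleast_2d(uv).astype(float); K=np.array(c["K"]); 
    p=(uv-[K[0,2],K[1,2]])/[K[0,0],K[1,1]]
    s=p.copy()
    for _ in range(20): s=p/(1+float(c["k1"])*(s**2).sum(1,keepdims=True))
    E=ext(c); d=np.c_[s,np.ones(len(s))]@E[:3,:3].T; t=(np.asarray(z)-E[2,3])/d[:,2]
    return E[:3,3]+d*np.reshape(t,(-1,1))
def w2px(c,P):
    E=np.linalg.inv(ext(c)); q=np.atleast_2d(P)@E[:3,:3].T+E[:3,3]; s=q[:,:2]/q[:,2:]
    s=s*(1+float(c["k1"])*(s**2).sum(1,keepdims=True)); K=np.array(c["K"])
    return s*[K[0,0],K[1,1]]+[K[0,2],K[1,2]]
E
python3 - <<'E'
from h import *
c=np.load("top0.npz"); f=.7
print("board",px2w(c,np.array([[548,244],[590,262],[565,325],[518,302]])*f,.003).round(3).tolist())
print("holder front bar",px2w(c,np.array([[365,273],[381,273],[363,419],[381,419]])*f,.03).round(3).tolist())
print("strip",px2w(c,np.array([[306,419],[322,419],[306,300]])*f,.041).round(3).tolist(), "bottle",px2w(c,np.array([[480,200]])*f,.04), "meter", px2w(c,np.array([[543,375]])*f,.037))
w=shot("wrist","w0"); print(w["K"],w["k1"],w["mount"].round(4))
E
```

```text
board [[0.699, -0.243, 0.003], [0.667, -0.321, 0.003], [0.549, -0.275, 0.003], [0.589, -0.188, 0.003]]
holder front bar [[0.633, 0.095, 0.03], [0.633, 0.066, 0.03], [0.373, 0.092, 0.03], [0.373, 0.06, 0.03]]
strip [[0.372, 0.191, 0.041], [0.372, 0.163, 0.041], [0.58, 0.198, 0.041]] bottle [[ 0.76961808 -0.10964447  0.04      ]] meter [[ 0.45710615 -0.22631727  0.037     ]]
[[366.26848871   0.         279.86289887]
 [  0.         366.26848871 211.61818329]
 [  0.           0.           1.        ]] -0.06872130096306407 [[-1.300e-03 -9.483e-01 -3.172e-01  8.310e-02]
 [ 1.000e+00 -1.400e-03 -0.000e+00  3.000e-04]
 [-4.000e-04 -3.172e-01  9.483e-01 -1.430e-01]
 [ 0.000e+00  0.000e+00  0.000e+00  1.000e+00]]
```

```bash
python3 -m handwheel '[{"az":9.5},{"az":9.5},{"az":9.5},{"az":9.5},{"az":9.5},{"tx":0.026,"ty":-0.04},{"tx":0.026,"ty":-0.04},{"tx":0.026,"ty":-0.04},{"tx":0.026,"ty":-0.04},{"tx":0.026,"ty":-0.04}]'
python3 -m handwheel '[{"tx":0.026,"ty":-0.04},{"tx":0.026,"ty":-0.04},{"tx":0.026,"ty":-0.04},{"tx":0.026,"ty":-0.04},{"tx":0.026,"ty":-0.04},{},{},{},{},{}]'
python3 - <<'E'
from h import *
c=shot("wrist","wb1")
im=cv2.imread("pics/wb1.png");cv2.imwrite("pics/wb1b.png",cv2.resize(im,(800,600),interpolation=cv2.INTER_CUBIC))
E
```

```text
$[0]: bad value
$[0]: bad value
```

View pics/wb1b.png

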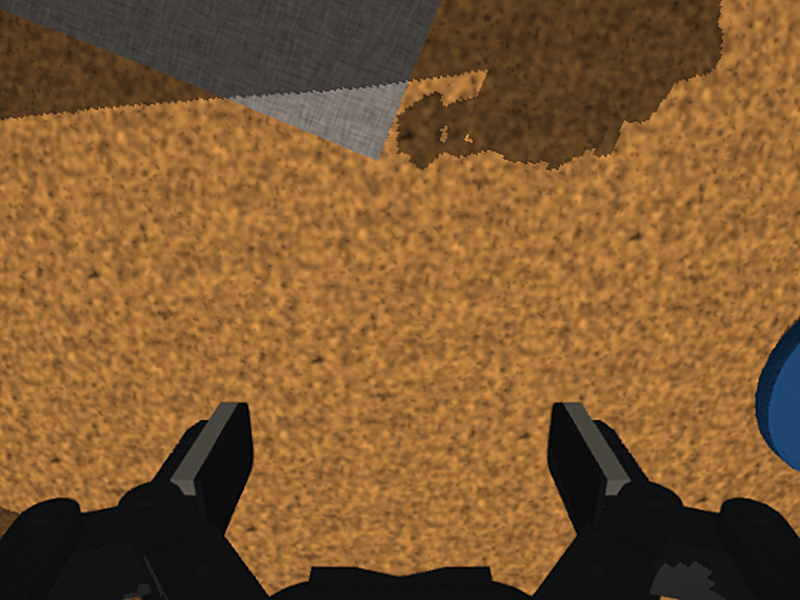

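The call was refused, so the arm is still at its start and the picture shows only the bench. Rows need every key.

```bash
python3 -m handwheel '[{"tx":0,"ty":0,"tz":0,"ax":0,"ay":0,"az":9.5,"jaw":1},{"tx":0,"ty":0,"tz":0,"ax":0,"ay":0,"az":9.5,"jaw":1},{"tx":0,"ty":0,"tz":0,"ax":0,"ay":0,"az":9.5,"jaw":1},{"tx":0,"ty":0,"tz":0,"ax":0,"ay":0,"az":9.5,"jaw":1},{"tx":0,"ty":0,"tz":0,"ax":0,"ay":0,"az":9.5,"jaw":1},{"tx":0.026,"ty":-0.04,"tz":0,"ax":0,"ay":0,"az":0,"jaw":1},{"tx":0.026,"ty":-0.04,"tz":0,"ax":0,"ay":0,"az":0,"jaw":1},{"tx":0.026,"ty":-0.04,"tz":0,"ax":0,"ay":0,"az":0,"jaw":1},{"tx":0.026,"ty":-0.04,"tz":0,"ax":0,"ay":0,"az":0,"jaw":1},{"tx":0.026,"ty":-0.04,"tz":0,"ax":0,"ay":0,"az":0,"jaw":1}]'
```

```text
time: 1.45
ee_pos: [0.414, -0.3807, 0.2312]
tcp_rot: [-180.0, 0.0, -25.0]
wrist_force: [0.7, -1.0, -0.2]
opening: 0.0852
grasp_force: 0.0
```

```bash
python3 -m handwheel '[{"tx":0.026,"ty":-0.04,"tz":0,"ax":0,"ay":0,"az":0,"jaw":1},{"tx":0.026,"ty":-0.04,"tz":0,"ax":0,"ay":0,"az":0,"jaw":1},{"tx":0.026,"ty":-0.04,"tz":0,"ax":0,"ay":0,"az":0,"jaw":1},{"tx":0.026,"ty":-0.04,"tz":0,"ax":0,"ay":0,"az":0,"jaw":1},{"tx":0.026,"ty":-0.04,"tz":0,"ax":0,"ay":0,"az":0,"jaw":1},{"tx":0,"ty":0,"tz":0,"ax":0,"ay":0,"az":0,"jaw":1},{"tx":0,"ty":0,"tz":0,"ax":0,"ay":0,"az":0,"jaw":1},{"tx":0,"ty":0,"tz":0,"ax":0,"ay":0,"az":0,"jaw":1},{"tx":0,"ty":0,"tz":0,"ax":0,"ay":0,"az":0,"jaw":1},{"tx":0,"ty":0,"tz":0,"ax":0,"ay":0,"az":0,"jaw":1}]'
python3 - <<'E'
from h import *
c=shot("wrist","wb2")
im=cv2.imread("pics/wb2.png");cv2.imwrite("pics/wb2b.png",cv2.resize(im,(800,600),interpolation=cv2.INTER_CUBIC))
E
```

```text
time: 2.7
ee_pos: [0.61, -0.2666, 0.2317]
tcp_rot: [-179.5, -0.0, -23.8]
wrist_force: [-0.7, 0.8, 0.7]
opening: 0.0854
grasp_force: 0.0
```

View pics/wb2b.png

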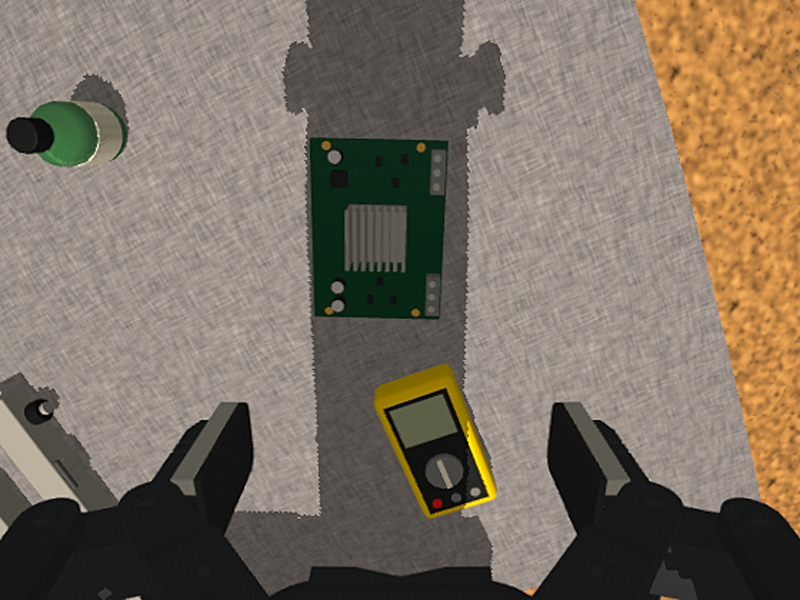

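Wrist view (800-px zoom): board corners at (310,138), (448,141), (440,319), (315,317). The terminal blocks are on the right, so the bare edge is on the left. The heat sink top is around (376,238), and the meter is behind at (435,440).

```bash
cat >> h.py <<'E'
def fitpose(c,obj,uv,x0):
    """planar pose [x,y,yaw] of body points obj (z included) from pixels uv"""
    from scipy.optimize import least_squares
    obj=np.array(obj,float)
    def W(p): return obj@R.from_euler("z",p[2],degrees=True).as_matrix().T+[p[0],p[1],0]
    r=least_squares(lambda p:(w2px(c,W(p))-uv).ravel(),x0,x_scale=[.01,.01,1])
    return r.x,r.fun.reshape(-1,2)
E
python3 - <<'E'
from h import *
c=np.load("wb2.npz"); im=c["color"].astype(int)
m=((im[...,1]>im[...,0]+15)&(im[...,1]>im[...,2]+5)).astype(np.uint8)*255
m[:,:190]=0; m[250:]=0
m=cv2.morphologyEx(m,cv2.MORPH_CLOSE,np.ones((25,25)))
k=max(cv2.findContours(m,0,2)[0],key=cv2.contourArea); a=cv2.approxPolyDP(k,6,True)[:,0]
print(a.tolist())
s=.7; eye=np.array([[310,138],[448,141],[440,319],[315,317]])*s
pts=px2w(c,eye,.003); print(pts.round(4).tolist(),[round(float(np.linalg.norm(pts[i]-pts[i-1])),4) for i in range(4)])
h,v=.065,.0475; obj=[[h,v,.003],[h,-v,.003],[-h,-v,.003],[-h,v,.003]]
x,res=fitpose(c,obj,eye,[.62,-.26,-25]); print("board",x,res.round(1).tolist())
if len(a)==4:
    uv=a.astype(float); j=[int(np.argmin(((uv-e)**2).sum(1))) for e in eye]
    print(fitpose(c,obj,uv[j]+0.0,x))
cs,sn=np.cos(np.radians(x[2])),np.sin(np.radians(x[2]))
print("sink top corners px(800)",[(w2px(c,[[x[0]+cs*i-sn*j,x[1]+sn*i+cs*j,.035]])/s).round(0).tolist() for i,j in((.02,.02),(.02,-.02),(-.02,-.02),(-.02,.02))])
o=telemetry.get_obs(); print(o["ee_pos"],o["tcp_rot"],o["q"])
E
```

```text
[[217, 97], [220, 220], [307, 222], [313, 99]]
[[0.7066, -0.2388, 0.003], [0.6665, -0.3243, 0.003], [0.5491, -0.2696, 0.003], [0.5886, -0.1835, 0.003]] [0.1304, 0.0944, 0.1295, 0.0948]
board [  0.62768642  -0.25403758 -24.98514725] [[-0.3, 0.1], [0.3, -0.1], [0.1, 0.3], [-0.1, -0.2]]
(array([  0.6283932 ,  -0.25375593, -25.19719978]), array([[-0.67159477, -1.03659593],
       [ 0.56034437, -0.81663102],
       [ 0.41721081,  1.28975547],
       [-0.31387203,  1.05262437]]))
sink top corners px(800) [[[345.0, 211.0]], [[407.0, 213.0]], [[405.0, 272.0]], [[346.0, 271.0]]]
[ 0.61014445 -0.26650165  0.231573  ] [-1.79493145e+02 -1.58142791e-02 -2.37539539e+01] [-23.81192495  22.0520124   30.4513704   98.38405657   0.50687113
 179.94202669]
```

```bash
cat >> h.py <<'E'
def delta(p,yaw):
    o=telemetry.get_obs(); T=tpose(o); G=np.eye(4); G[:3,:3]=R.from_euler("xyz",[180,0,yaw],degrees=True).as_matrix(); G[:3,3]=p
    D=np.linalg.inv(T)@G
    print("t",o["time"],"shift",D[:3,3].round(4),"turn",R.from_matrix(D[:3,:3]).as_rotvec(degrees=True).round(2),"pos",o["ee_pos"].round(4),"rot",o["tcp_rot"].round(2),"F",o["wrist_force"].round(1),"M",o["torque"].round(2),"open",round(float(o["opening"]),4),"grip",round(float(o["grasp_force"]),1),"q",o["q"].round(1))
E
python3 -m handwheel '[{"tx":0,"ty":0,"tz":0,"ax":0,"ay":0,"az":-9.9,"jaw":1},{"tx":0,"ty":0,"tz":0,"ax":0,"ay":0,"az":-9.9,"jaw":1},{"tx":0,"ty":0,"tz":0,"ax":0,"ay":0,"az":-9.9,"jaw":1},{"tx":0,"ty":0,"tz":0,"ax":0,"ay":0,"az":-9.9,"jaw":1},{"tx":0,"ty":0,"tz":0,"ax":0,"ay":0,"az":-9.9,"jaw":1},{"tx":0,"ty":0,"tz":0,"ax":0,"ay":0,"az":-9.9,"jaw":1},{"tx":0,"ty":0,"tz":0,"ax":0,"ay":0,"az":-9.9,"jaw":1},{"tx":0,"ty":0,"tz":0,"ax":0,"ay":0,"az":-9.9,"jaw":1},{"tx":0,"ty":0,"tz":0,"ax":0,"ay":0,"az":-9.9,"jaw":1},{"tx":0,"ty":0,"tz":0,"ax":0,"ay":0,"az":0,"jaw":1}]'
python3 - <<'E'
from h import *
delta([.628,-.254,.10],65)
shot("wrist","wb3")
im=cv2.imread("pics/wb3.png");cv2.imwrite("pics/wb3b.png",cv2.resize(im,(800,600),interpolation=cv2.INTER_CUBIC))
E
```

```text
time: 4.0
ee_pos: [0.6103, -0.2663, 0.2313]
tcp_rot: [-180.0, -0.5, 65.3]
wrist_force: [0.1, 0.1, 0.5]
opening: 0.0855
grasp_force: 0.0
t 4.0 shift [0.0174 0.011  0.1315] turn [-0.01 -0.51  0.3 ] pos [ 0.6103 -0.2663  0.2313] rot [-179.99   -0.51   65.3 ] F [0.1 0.1 0.5] M [-0.04 -0.02 -0.02] open 0.0855 grip 0.0 q [-23.8  22.1  30.5  98.4   0.5  90.9]
```

View pics/wb3b.png

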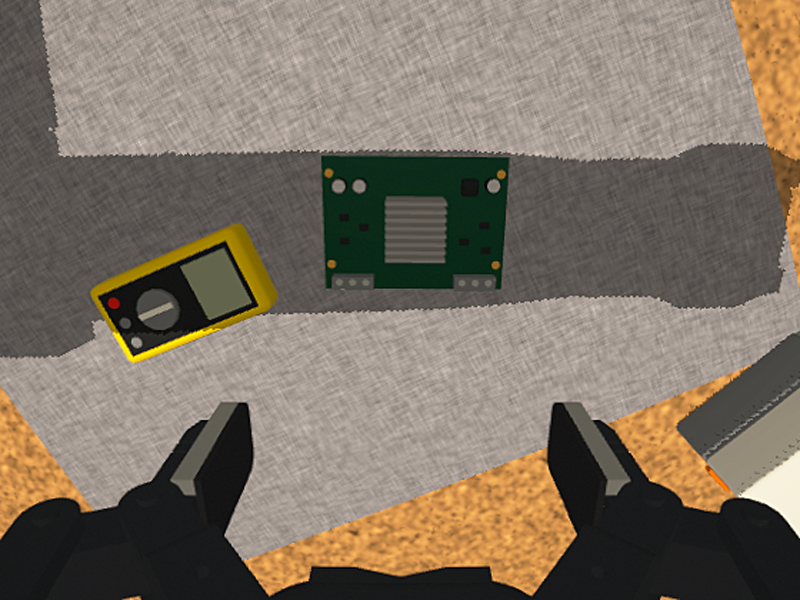

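Turned view (800-px zoom): board corners at (322,156), (509,158), (502,289), (327,288), bare edge at the top.

```bash
python3 - <<'E'
from h import *
c=np.load("wb3.npz"); h,v=.065,.0475
x,res=fitpose(c,[[-h,v,.003],[h,v,.003],[h,-v,.003],[-h,-v,.003]],np.array([[322,156],[509,158],[502,289],[327,288]])*.7,[.62,-.26,-25])
print(x,res.round(1).tolist()); delta([x[0],x[1],.1],x[2]+90)
E
```

```text
[  0.62909628  -0.25461816 -25.05491283] [[-0.2, 0.2], [0.7, -0.4], [-0.3, 0.1], [-0.2, 0.2]]
t 4.05 shift [0.0173 0.0121 0.1315] turn [-0.02 -0.51  0.21] pos [ 0.6103 -0.2663  0.2313] rot [-179.99   -0.51   65.15] F [-0.   0.1  0.5] M [ 0.01 -0.01 -0.01] open 0.0858 grip 0.0 q [-23.8  22.1  30.5  98.4   0.5  91.1]
```

```bash
python3 -m handwheel '[{"tx":0.0174,"ty":0.0115,"tz":0,"ax":0,"ay":-0.5,"az":0.2,"jaw":1},{"tx":0,"ty":0,"tz":0.03,"ax":0,"ay":0,"az":0,"jaw":1},{"tx":0,"ty":0,"tz":0.03,"ax":0,"ay":0,"az":0,"jaw":1},{"tx":0,"ty":0,"tz":0.03,"ax":0,"ay":0,"az":0,"jaw":1},{"tx":0,"ty":0,"tz":0.03,"ax":0,"ay":0,"az":0,"jaw":1},{"tx":0,"ty":0,"tz":0.03,"ax":0,"ay":0,"az":0,"jaw":1},{"tx":0,"ty":0,"tz":0.02,"ax":0,"ay":0,"az":0,"jaw":1},{"tx":0,"ty":0,"tz":0.01,"ax":0,"ay":0,"az":0,"jaw":1},{"tx":0,"ty":0,"tz":0,"ax":0,"ay":0,"az":0,"jaw":1},{"tx":0,"ty":0,"tz":0,"ax":0,"ay":0,"az":0,"jaw":1}]' 60
python3 -c "
from h import *
delta([.6287,-.2543,.008],65)"
```

```text
time: 5.3
ee_pos: [0.6287, -0.2554, 0.0527]
tcp_rot: [179.9, -0.0, 65.2]
wrist_force: [-0.5, -0.4, 1.2]
opening: 0.0854
grasp_force: 0.0
t 5.3 shift [ 0.001  -0.0005  0.0447] turn [ 0.08 -0.01  0.16] pos [ 0.6287 -0.2554  0.0527] rot [ 1.7992e+02 -1.0000e-02  6.5160e+01] F [-0.5 -0.4  1.2] M [ 0.03 -0.03 -0.04] open 0.0854 grip 0.0 q [-22.1  22.7  11.5  78.7   0.   92.7]
```

```bash
python3 -m handwheel '[{"tx":0,"ty":0,"tz":0.02,"ax":0,"ay":0,"az":0.2,"jaw":1},{"tx":0,"ty":0,"tz":0.015,"ax":0,"ay":0,"az":0,"jaw":1},{"tx":0,"ty":0,"tz":0.006,"ax":0,"ay":0,"az":0,"jaw":1},{"tx":0,"ty":0,"tz":0.003,"ax":0,"ay":0,"az":0,"jaw":1},{"tx":0,"ty":0,"tz":0,"ax":0,"ay":0,"az":0,"jaw":1},{"tx":0,"ty":0,"tz":0,"ax":0,"ay":0,"az":0,"jaw":-1},{"tx":0,"ty":0,"tz":0,"ax":0,"ay":0,"az":0,"jaw":-1},{"tx":0,"ty":0,"tz":0,"ax":0,"ay":0,"az":0,"jaw":-1},{"tx":0,"ty":0,"tz":0,"ax":0,"ay":0,"az":0,"jaw":-1},{"tx":0,"ty":0,"tz":0,"ax":0,"ay":0,"az":0,"jaw":-1}]' 80
```

```text
time: 6.55
ee_pos: [0.6284, -0.2553, 0.0081]
tcp_rot: [180.0, -0.0, 65.0]
wrist_force: [-0.1, -0.1, 4.2]
opening: 0.0386
grasp_force: 82.9
```

```bash
python3 -m handwheel '[{"tx":0,"ty":0,"tz":-0.01,"ax":0,"ay":0,"az":0,"jaw":-1},{"tx":0,"ty":0,"tz":-0.025,"ax":0,"ay":0,"az":0,"jaw":-1},{"tx":0,"ty":0,"tz":-0.035,"ax":0,"ay":0,"az":0,"jaw":-1},{"tx":0,"ty":0,"tz":-0.04,"ax":0,"ay":0,"az":0,"jaw":-1},{"tx":0,"ty":0,"tz":-0.04,"ax":0,"ay":0,"az":0,"jaw":-1},{"tx":0,"ty":0,"tz":-0.03,"ax":0,"ay":0,"az":-5,"jaw":-1},{"tx":0,"ty":0,"tz":-0.012,"ax":0,"ay":0,"az":-5.3,"jaw":-1},{"tx":0,"ty":0,"tz":0,"ax":0,"ay":0,"az":-5.3,"jaw":-1},{"tx":0,"ty":0,"tz":0,"ax":0,"ay":0,"az":-5.3,"jaw":-1},{"tx":0,"ty":0,"tz":0,"ax":0,"ay":0,"az":-5.3,"jaw":-1}]'
python3 -m handwheel '[{"tx":0.02,"ty":-0.007,"tz":0,"ax":0,"ay":0,"az":0,"jaw":-1},{"tx":0.04,"ty":-0.015,"tz":0,"ax":0,"ay":0,"az":0,"jaw":-1},{"tx":0.05,"ty":-0.018,"tz":0,"ax":0,"ay":0,"az":0,"jaw":-1},{"tx":0.05,"ty":-0.018,"tz":0,"ax":0,"ay":0,"az":0,"jaw":-1},{"tx":0.05,"ty":-0.018,"tz":0,"ax":0,"ay":0,"az":0,"jaw":-1},{"tx":0.05,"ty":-0.018,"tz":0,"ax":0,"ay":0,"az":0,"jaw":-1},{"tx":0.04,"ty":-0.015,"tz":0,"ax":0,"ay":0,"az":0,"jaw":-1},{"tx":0.028,"ty":-0.011,"tz":0,"ax":0,"ay":0,"az":0,"jaw":-1},{"tx":0,"ty":0,"tz":0,"ax":0,"ay":0,"az":0,"jaw":-1},{"tx":0,"ty":0,"tz":0,"ax":0,"ay":0,"az":0,"jaw":-1}]'
python3 - <<'E'
from h import *
delta([.5,.07,.2],91.3)
c=shot("wrist","wh1")
im=cv2.imread("pics/wh1.png");cv2.imwrite("pics/wh1b.png",cv2.resize(im,(800,600),interpolation=cv2.INTER_CUBIC))
E
```

```text
time: 7.8
ee_pos: [0.6278, -0.2551, 0.1992]
tcp_rot: [-179.9, -0.0, 91.4]
wrist_force: [1.0, -0.0, -3.8]
opening: 0.0388
grasp_force: 82.2
time: 9.05
ee_pos: [0.5015, 0.07, 0.1995]
tcp_rot: [-180.0, 0.0, 91.2]
wrist_force: [0.2, 0.5, -2.5]
opening: 0.0387
grasp_force: 82.1
t 9.05 shift [ 0.     -0.0015 -0.0005] turn [-0.02  0.   -0.11] pos [0.5015 0.07   0.1995] rot [-179.98    0.     91.19] F [ 0.2  0.5 -2.5] M [-0.01 -0.03 -0.03] open 0.0387 grip 82.1 q [ 7.9 -1.5 -0.1 91.4  0.  96.8]
```

View pics/wh1b.png

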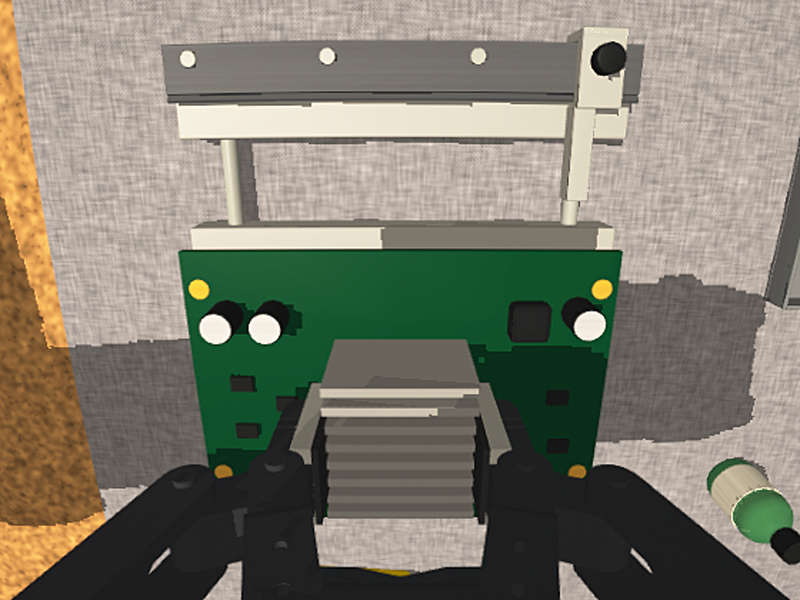

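Wrist view (800-px zoom): bare edge corners at (180,251) and (622,251). Strip rear edge runs (163,44) to (643,46), front lip (168,97) to (577,97), rear bar front edge (178,138) to (627,141). Left side of the stop arm, its face, runs (573,108) to (568,200).

```bash
python3 - <<'E'
from h import *
c=np.load("wh1.npz"); s=.7
def P(n,uv,z):
    w=px2w(c,np.array(uv)*s,z); d=w[-1]-w[0]; print(n,w[:,:2].round(4).tolist(),"ang",np.degrees(np.arctan2(d[1],d[0])).round(2),"len",np.linalg.norm(d).round(4))
P("board edge",[[180,251],[622,251]],.1995-.0051)
P("strip rear",[[163,44],[643,46]],.041)
P("strip front",[[168,97],[577,97]],.041)
P("bar front",[[178,138],[627,141]],.03)
P("front bar rear",[[190,228],[613,228]],.03)
P("stop face top",[[568,200],[573,108]],.046)
P("stop face bottom",[[568,200],[573,108]],.030)
E
python3 - <<'E'
import cv2
im=cv2.imread("pics/wh1.png")
cv2.imwrite("pics/wh1c.png",cv2.resize(im[10:185,100:460],None,fx=2.2,fy=2.2,interpolation=cv2.INTER_CUBIC))
E
```

```text
board edge [[0.4376, 0.1169], [0.567, 0.1194]] ang 1.11 len 0.1295
strip rear [[0.3734, 0.1946], [0.6312, 0.1987]] ang 0.92 len 0.2578
strip front [[0.3736, 0.1674], [0.5978, 0.1711]] ang 0.95 len 0.2242
bar front [[0.3727, 0.1453], [0.6336, 0.1487]] ang 0.76 len 0.2609
front bar rear [[0.3747, 0.0924], [0.6323, 0.0974]] ang 1.11 len 0.2576
stop face top [[0.5973, 0.1155], [0.5946, 0.165]] ang 93.09 len 0.0496
stop face bottom [[0.6025, 0.1135], [0.5997, 0.1657]] ang 93.09 len 0.0523
```

View pics/wh1c.png

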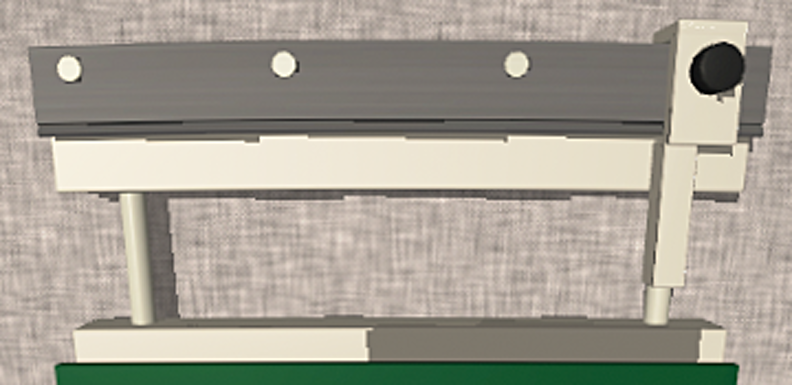

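The zoomed crop shows the stop's vertical face as the dark sliver left of its bright top. That top's left edge runs (667,146) to (655,285) in crop pixels.

```bash
python3 - <<'E'
from h import *
c=np.load("wh1.npz"); f=lambda a:np.array([100,10])+np.array(a)/2.2
print("top edge",px2w(c,f([[655,285],[667,146]]),.046).round(4)); print("bottom edge",px2w(c,f([[645,285],[654,146]]),.03).round(4))
yaw=.95; Rz=R.from_euler("z",yaw,degrees=True).as_matrix()[:2,:2]
H=np.array([.5028,.1267]); e=px2w(c,np.array([[180,251],[622,251]])*.7,.1944)[:,:2]
print("holder frame: edge corners",((e-H)@Rz).round(4).tolist(),"stop",((px2w(c,f([[655,285],[667,146]]),.046)[:,:2]-H)@Rz).round(4).tolist(),"tcp",((np.array([.5015,.07])-H)@Rz).round(4))
E
```

```text
top edge [[0.5974 0.1159 0.046 ]
 [0.5963 0.1645 0.046 ]]
bottom edge [[0.5986 0.1138 0.03  ]
 [0.5966 0.165  0.03  ]]
holder frame: edge corners [[-0.0654, -0.0087], [0.0641, -0.0083]] stop [[0.0944, -0.0124], [0.0941, 0.0363]] tcp [-0.0022 -0.0567]
```

```bash
python3 -m handwheel '[{"tx":0.02,"ty":0.005,"tz":0.01,"ax":0,"ay":0,"az":0.15,"jaw":-1},{"tx":0.0215,"ty":0.005,"tz":0.02,"ax":0,"ay":0,"az":0,"jaw":-1},{"tx":0,"ty":0,"tz":0.03,"ax":0,"ay":0,"az":0,"jaw":-1},{"tx":0,"ty":0,"tz":0.03,"ax":0,"ay":0,"az":0,"jaw":-1},{"tx":0,"ty":0,"tz":0.03,"ax":0,"ay":0,"az":0,"jaw":-1},{"tx":0,"ty":0,"tz":0.02,"ax":0,"ay":0,"az":0,"jaw":-1},{"tx":0,"ty":0,"tz":0.01,"ax":0,"ay":0,"az":0,"jaw":-1},{"tx":0,"ty":0,"tz":0,"ax":0,"ay":0,"az":0,"jaw":-1},{"tx":0,"ty":0,"tz":0,"ax":0,"ay":0,"az":0,"jaw":-1},{"tx":0,"ty":0,"tz":0,"ax":0,"ay":0,"az":0,"jaw":-1}]' 100
python3 - <<'E'
from h import *
delta([.5,.07,.038],91)
c=shot("wrist","wh2")
im=cv2.imread("pics/wh2.png");cv2.imwrite("pics/wh2b.png",cv2.resize(im,(800,600),interpolation=cv2.INTER_CUBIC))
E
```

```text
time: 10.35
ee_pos: [0.5112, 0.112, 0.0505]
tcp_rot: [179.9, -0.0, 91.0]
wrist_force: [0.6, -0.1, -2.3]
opening: 0.0383
grasp_force: 104.6
t 10.35 shift [-0.0418 -0.0119  0.0124] turn [ 0.07 -0.03  0.02] pos [0.5112 0.112  0.0505] rot [ 1.7993e+02 -3.0000e-02  9.1020e+01] F [ 0.6 -0.1 -2.3] M [0.01 0.02 0.06] open 0.0383 grip 104.6 q [ 12.4   1.7 -13.4  74.8   0.  101.3]
```

View pics/wh2b.png

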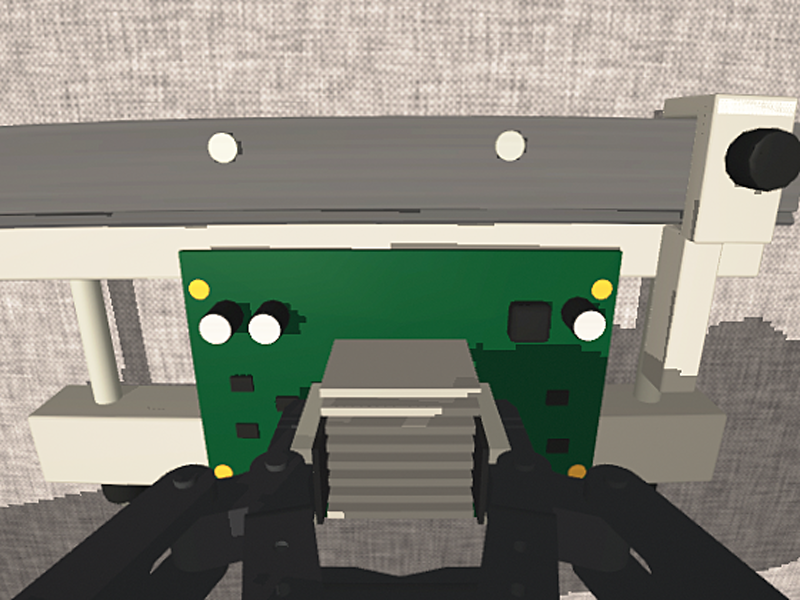

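The board hangs level just in front of the groove. Its bare edge is at row 250 and the lip is at row 224, parallel to it. The stop face is to the right at about column 665, with the board's edge at 621.

```bash
python3 -m handwheel '[{"tx":0,"ty":0,"tz":0.004,"ax":0,"ay":0,"az":0,"jaw":-1},{"tx":0,"ty":0,"tz":0.003,"ax":0,"ay":0,"az":0,"jaw":-1},{"tx":0,"ty":0,"tz":0.002,"ax":0,"ay":0,"az":0,"jaw":-1},{"tx":0,"ty":0,"tz":0.001,"ax":0,"ay":0,"az":0,"jaw":-1},{"tx":0,"ty":0,"tz":0.001,"ax":0,"ay":0,"az":0,"jaw":-1},{"tx":0,"ty":0,"tz":0.0005,"ax":0,"ay":0,"az":0,"jaw":-1},{"tx":0,"ty":0,"tz":0.0005,"ax":0,"ay":0,"az":0,"jaw":-1},{"tx":0,"ty":0,"tz":0,"ax":0,"ay":0,"az":0,"jaw":-1},{"tx":0,"ty":0,"tz":0,"ax":0,"ay":0,"az":0,"jaw":-1},{"tx":0,"ty":0,"tz":0,"ax":0,"ay":0,"az":0,"jaw":-1}]'
python3 -c "
from h import *
delta([.5,.07,.038],91)"
```

```text
time: 11.65
ee_pos: [0.5106, 0.112, 0.0381]
tcp_rot: [180.0, -0.0, 91.0]
wrist_force: [-4.0, -0.9, 5.2]
opening: 0.0385
grasp_force: 105.7
t 11.65 shift [-0.0418 -0.0114  0.0001] turn [ 0.01 -0.02  0.02] pos [0.5106 0.112  0.0381] rot [ 1.7999e+02 -2.0000e-02  9.1020e+01] F [-4.  -0.9  5.2] M [-0.14  0.85  0.08] open 0.0385 grip 105.7 q [ 12.4   2.  -14.4  73.5   0.  101.3]
```

```bash
python3 -m handwheel '[{"tx":0.0015,"ty":0,"tz":-0.0003,"ax":0,"ay":0,"az":0,"jaw":-1},{"tx":0.0015,"ty":0,"tz":0,"ax":0,"ay":0,"az":0,"jaw":-1},{"tx":0.0015,"ty":0,"tz":0,"ax":0,"ay":0,"az":0,"jaw":-1},{"tx":0.0015,"ty":0,"tz":0,"ax":0,"ay":0,"az":0,"jaw":-1},{"tx":0.0015,"ty":0,"tz":0,"ax":0,"ay":0,"az":0,"jaw":-1},{"tx":0.0015,"ty":0,"tz":0,"ax":0,"ay":0,"az":0,"jaw":-1},{"tx":0.0015,"ty":0,"tz":0,"ax":0,"ay":0,"az":0,"jaw":-1},{"tx":0.0015,"ty":0,"tz":0,"ax":0,"ay":0,"az":0,"jaw":-1},{"tx":0,"ty":0,"tz":0,"ax":0,"ay":0,"az":0,"jaw":-1},{"tx":0,"ty":0,"tz":0,"ax":0,"ay":0,"az":0,"jaw":-1}]'
python3 -c "
from h import *
delta([.5,.07,.038],91)"
```

```text
time: 12.9
ee_pos: [0.5107, 0.1241, 0.0381]
tcp_rot: [180.0, -0.0, 91.0]
wrist_force: [0.6, -3.3, 5.2]
opening: 0.0383
grasp_force: 105.7
t 12.9 shift [-0.0539 -0.0116  0.0001] turn [ 0.03 -0.02  0.02] pos [0.5107 0.1241 0.0381] rot [ 1.7997e+02 -2.0000e-02  9.1020e+01] F [ 0.6 -3.3  5.2] M [-0.56  0.1  -0.04] open 0.0383 grip 105.7 q [ 13.7   2.4 -14.1  73.5   0.  102.6]
```

```bash
python3 -m handwheel '[{"tx":0.001,"ty":0,"tz":0,"ax":0,"ay":0,"az":0,"jaw":-1},{"tx":0.001,"ty":0,"tz":0,"ax":0,"ay":0,"az":0,"jaw":-1},{"tx":0.001,"ty":0,"tz":0,"ax":0,"ay":0,"az":0,"jaw":-1},{"tx":0.0005,"ty":0,"tz":0,"ax":0,"ay":0,"az":0,"jaw":-1},{"tx":0.0005,"ty":0,"tz":0,"ax":0,"ay":0,"az":0,"jaw":-1},{"tx":0.0005,"ty":0,"tz":0,"ax":0,"ay":0,"az":0,"jaw":-1},{"tx":0,"ty":0,"tz":0,"ax":0,"ay":0,"az":0,"jaw":-1},{"tx":0,"ty":0,"tz":0,"ax":0,"ay":0,"az":0,"jaw":-1},{"tx":0,"ty":0,"tz":0,"ax":0,"ay":0,"az":0,"jaw":-1},{"tx":0,"ty":0,"tz":0,"ax":0,"ay":0,"az":0,"jaw":-1}]'
python3 -c "
from h import *
delta([.5,.07,.038],91)"
```

```text
time: 14.15
ee_pos: [0.5106, 0.1285, 0.0381]
tcp_rot: [180.0, -0.0, 91.0]
wrist_force: [-0.1, -4.4, 5.4]
opening: 0.0381
grasp_force: 105.7
t 14.15 shift [-0.0583 -0.0116  0.0001] turn [ 0.03 -0.    0.02] pos [0.5106 0.1285 0.0381] rot [179.97  -0.    91.02] F [-0.1 -4.4  5.4] M [-0.8   0.08 -0.06] open 0.0381 grip 105.7 q [ 14.1   2.5 -13.9  73.5  -0.  103.1]
```

```bash
python3 -m handwheel '[{"tx":0.0004,"ty":0,"tz":0,"ax":0,"ay":0,"az":0,"jaw":-1},{"tx":0.0003,"ty":0,"tz":0,"ax":0,"ay":0,"az":0,"jaw":-1},{"tx":0.0003,"ty":0,"tz":0,"ax":0,"ay":0,"az":0,"jaw":-1},{"tx":0.0003,"ty":0,"tz":0,"ax":0,"ay":0,"az":0,"jaw":-1},{"tx":0,"ty":0,"tz":0,"ax":0,"ay":0,"az":0,"jaw":-1},{"tx":0,"ty":0,"tz":0,"ax":0,"ay":0,"az":0,"jaw":-1},{"tx":0,"ty":0,"tz":0,"ax":0,"ay":0,"az":0,"jaw":-1},{"tx":0,"ty":0,"tz":0,"ax":0,"ay":0,"az":0,"jaw":-1},{"tx":0,"ty":0,"tz":0,"ax":0,"ay":0,"az":0,"jaw":-1},{"tx":0,"ty":0,"tz":0,"ax":0,"ay":0,"az":0,"jaw":-1}]'
```

```text
time: 15.4
ee_pos: [0.5106, 0.1292, 0.0381]
tcp_rot: [180.0, 0.1, 91.0]
wrist_force: [-0.3, -6.9, 5.0]
opening: 0.0383
grasp_force: 105.8
```

```bash
python3 -m handwheel '[{"tx":0.0003,"ty":0,"tz":0,"ax":0,"ay":0,"az":0,"jaw":-1},{"tx":0.0003,"ty":0,"tz":0,"ax":0,"ay":0,"az":0,"jaw":-1},{"tx":0.0003,"ty":0,"tz":0,"ax":0,"ay":0,"az":0,"jaw":-1},{"tx":0.0003,"ty":0,"tz":0,"ax":0,"ay":0,"az":0,"jaw":-1},{"tx":0,"ty":0,"tz":0,"ax":0,"ay":0,"az":0,"jaw":-1},{"tx":0,"ty":0,"tz":0,"ax":0,"ay":0,"az":0,"jaw":-1},{"tx":0,"ty":0,"tz":0,"ax":0,"ay":0,"az":0,"jaw":-1},{"tx":0,"ty":0,"tz":0,"ax":0,"ay":0,"az":0,"jaw":-1},{"tx":0,"ty":0,"tz":0,"ax":0,"ay":0,"az":0,"jaw":-1},{"tx":0,"ty":0,"tz":0,"ax":0,"ay":0,"az":0,"jaw":-1}]'
python3 - <<'E'
from h import *
delta([.5,.07,.038],91)
c=shot("wrist","wh3")
im=cv2.imread("pics/wh3.png");cv2.imwrite("pics/wh3b.png",cv2.resize(im,(800,600),interpolation=cv2.INTER_CUBIC))
E
```

```text
time: 16.65
ee_pos: [0.5106, 0.1293, 0.0382]
tcp_rot: [180.0, 0.2, 91.0]
wrist_force: [0.2, -13.5, 6.4]
opening: 0.0383
grasp_force: 106.1
t 16.65 shift [-0.0591 -0.0117  0.0004] turn [ 0.04  0.2  -0.02] pos [0.5106 0.1293 0.0382] rot [179.96   0.2   90.98] F [  0.2 -13.5   6.4] M [-2.64  0.12  0.51] open 0.0383 grip 106.1 q [ 14.3   2.6 -13.8  73.6  -0.2 103.3]
```

View pics/wh3b.png

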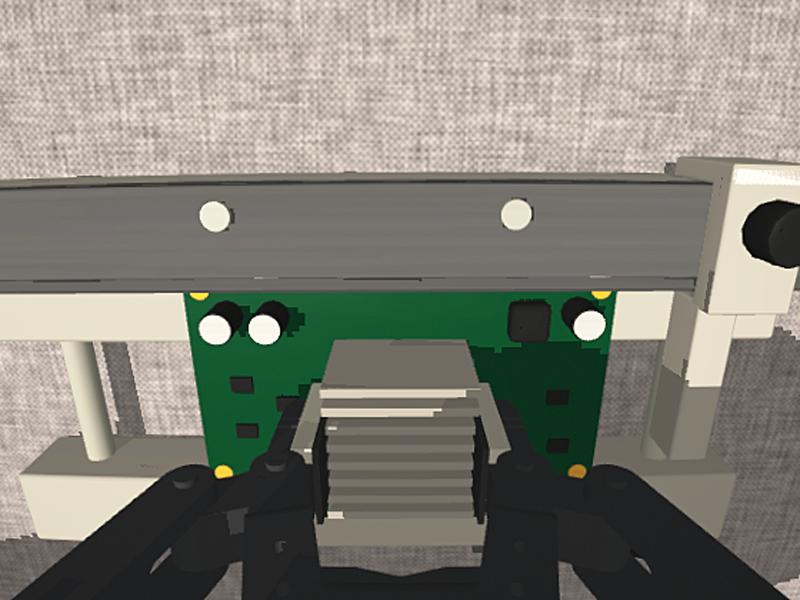

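The bare edge is under the strip all along, at the groove's bottom (force about 10 N), and the board lies flat on both bars. The remaining gap to the stop is on the right, from about column 612 to 665. The moment says the -x corner touches first, so I add a small turn and slide along.

```bash
python3 -m handwheel '[{"tx":-0.0006,"ty":0,"tz":0,"ax":0,"ay":0,"az":-0.2,"jaw":-1},{"tx":0,"ty":0.001,"tz":0,"ax":0,"ay":0,"az":0,"jaw":-1},{"tx":0,"ty":0.002,"tz":0,"ax":0,"ay":0,"az":0,"jaw":-1},{"tx":0,"ty":0.002,"tz":0,"ax":0,"ay":0,"az":0,"jaw":-1},{"tx":0,"ty":0.002,"tz":0,"ax":0,"ay":0,"az":0,"jaw":-1},{"tx":0,"ty":0.002,"tz":0,"ax":0,"ay":0,"az":0,"jaw":-1},{"tx":0,"ty":0.002,"tz":0,"ax":0,"ay":0,"az":0,"jaw":-1},{"tx":0,"ty":0.001,"tz":0,"ax":0,"ay":0,"az":0,"jaw":-1},{"tx":0,"ty":0,"tz":0,"ax":0,"ay":0,"az":0,"jaw":-1},{"tx":0,"ty":0,"tz":0,"ax":0,"ay":0,"az":0,"jaw":-1}]'
python3 -c "
from h import *
delta([.53,.1293,.038],91)"
```

```text
time: 17.95
ee_pos: [0.5206, 0.1295, 0.0382]
tcp_rot: [-179.8, 0.1, 91.2]
wrist_force: [-13.0, -10.0, 12.9]
opening: 0.0381
grasp_force: 106.8
t 17.95 shift [-0.0004  0.0094  0.0001] turn [-0.18  0.12  0.2 ] pos [0.5206 0.1295 0.0382] rot [-1.7982e+02  1.2000e-01  9.1200e+01] F [-13.  -10.   12.9] M [-1.87  1.85  0.14] open 0.0381 grip 106.8 q [ 1.400e+01  4.100e+00 -1.230e+01  7.380e+01 -1.000e-01  1.028e+02]
```

```bash
python3 -m handwheel '[{"tx":-0.0003,"ty":0,"tz":-0.0006,"ax":0,"ay":0,"az":0,"jaw":-1},{"tx":0,"ty":0.001,"tz":0,"ax":0,"ay":0,"az":0,"jaw":-1},{"tx":0,"ty":0.001,"tz":0,"ax":0,"ay":0,"az":0,"jaw":-1},{"tx":0,"ty":0.001,"tz":0,"ax":0,"ay":0,"az":0,"jaw":-1},{"tx":0,"ty":0.001,"tz":0,"ax":0,"ay":0,"az":0,"jaw":-1},{"tx":0,"ty":0,"tz":0,"ax":0,"ay":0,"az":0,"jaw":-1},{"tx":0,"ty":0,"tz":0,"ax":0,"ay":0,"az":0,"jaw":-1},{"tx":0,"ty":0,"tz":0,"ax":0,"ay":0,"az":0,"jaw":-1},{"tx":0,"ty":0,"tz":0,"ax":0,"ay":0,"az":0,"jaw":-1},{"tx":0,"ty":0,"tz":0,"ax":0,"ay":0,"az":0,"jaw":-1}]'
python3 -c "
from h import *
delta([.53,.1293,.038],91)"
```

```text
time: 19.2
ee_pos: [0.5249, 0.1296, 0.0382]
tcp_rot: [-179.8, 0.1, 91.2]
wrist_force: [-7.9, -8.4, 8.0]
opening: 0.0384
grasp_force: 106.1
t 19.2 shift [-0.0004  0.0051  0.0002] turn [-0.17  0.09  0.21] pos [0.5249 0.1296 0.0382] rot [-1.7983e+02  9.0000e-02  9.1210e+01] F [-7.9 -8.4  8. ] M [-1.47  1.26  0.08] open 0.0384 grip 106.1 q [ 13.9   4.6 -11.7  73.9  -0.  102.7]
```

```bash
python3 -m handwheel '[{"tx":0,"ty":0.0008,"tz":0,"ax":0,"ay":0,"az":0,"jaw":-1},{"tx":0,"ty":0.0008,"tz":0,"ax":0,"ay":0,"az":0,"jaw":-1},{"tx":0,"ty":0.0008,"tz":0,"ax":0,"ay":0,"az":0,"jaw":-1},{"tx":0,"ty":0.0005,"tz":0,"ax":0,"ay":0,"az":0,"jaw":-1},{"tx":0,"ty":0.0005,"tz":0,"ax":0,"ay":0,"az":0,"jaw":-1},{"tx":0,"ty":0.0005,"tz":0,"ax":0,"ay":0,"az":0,"jaw":-1},{"tx":0,"ty":0,"tz":0,"ax":0,"ay":0,"az":0,"jaw":-1},{"tx":0,"ty":0,"tz":0,"ax":0,"ay":0,"az":0,"jaw":-1},{"tx":0,"ty":0,"tz":0,"ax":0,"ay":0,"az":0,"jaw":-1},{"tx":0,"ty":0,"tz":0,"ax":0,"ay":0,"az":0,"jaw":-1}]'
python3 -c "
from h import *
delta([.53,.1293,.038],91)"
```

```text
time: 20.45
ee_pos: [0.5287, 0.1297, 0.0382]
tcp_rot: [-179.8, 0.1, 91.2]
wrist_force: [-8.1, -7.0, 7.3]
opening: 0.0383
grasp_force: 106.2
t 20.45 shift [-0.0004  0.0013  0.0002] turn [-0.18  0.09  0.21] pos [0.5287 0.1297 0.0382] rot [-1.7982e+02  9.0000e-02  9.1210e+01] F [-8.1 -7.   7.3] M [-1.49  1.32  0.05] open 0.0383 grip 106.2 q [ 13.8   5.2 -11.1  73.9  -0.  102.6]
```

```bash
python3 -m handwheel '[{"tx":0,"ty":0.0004,"tz":0,"ax":0,"ay":0,"az":0,"jaw":-1},{"tx":0,"ty":0.0004,"tz":0,"ax":0,"ay":0,"az":0,"jaw":-1},{"tx":0,"ty":0.0004,"tz":0,"ax":0,"ay":0,"az":0,"jaw":-1},{"tx":0,"ty":0.0004,"tz":0,"ax":0,"ay":0,"az":0,"jaw":-1},{"tx":0,"ty":0.0004,"tz":0,"ax":0,"ay":0,"az":0,"jaw":-1},{"tx":0,"ty":0,"tz":0,"ax":0,"ay":0,"az":0,"jaw":-1},{"tx":0,"ty":0,"tz":0,"ax":0,"ay":0,"az":0,"jaw":-1},{"tx":0,"ty":0,"tz":0,"ax":0,"ay":0,"az":0,"jaw":-1},{"tx":0,"ty":0,"tz":0,"ax":0,"ay":0,"az":0,"jaw":-1},{"tx":0,"ty":0,"tz":0,"ax":0,"ay":0,"az":0,"jaw":-1}]'
python3 -c "
from h import *
delta([.53,.1293,.038],91)"
```

```text
time: 21.7
ee_pos: [0.5293, 0.1297, 0.0383]
tcp_rot: [-179.7, 0.1, 91.2]
wrist_force: [-18.6, -8.6, 12.8]
opening: 0.0386
grasp_force: 107.0
t 21.7 shift [-0.0004  0.0007  0.0003] turn [-0.33  0.09  0.22] pos [0.5293 0.1297 0.0383] rot [-1.7967e+02  9.0000e-02  9.1220e+01] F [-18.6  -8.6  12.8] M [-1.53  2.76  0.02] open 0.0386 grip 107.0 q [ 13.8   5.4 -10.9  74.1  -0.  102.6]
```

```bash
python3 -m handwheel '[{"tx":0,"ty":0,"tz":0,"ax":-0.2,"ay":0,"az":0,"jaw":-1},{"tx":0.0003,"ty":0,"tz":0,"ax":-0.2,"ay":0.1,"az":0,"jaw":-1},{"tx":0.0003,"ty":0.0002,"tz":0,"ax":0,"ay":0,"az":0,"jaw":-1},{"tx":0.0003,"ty":0.0002,"tz":0,"ax":0,"ay":0,"az":0,"jaw":-1},{"tx":0.0003,"ty":0.0002,"tz":0,"ax":0,"ay":0,"az":0,"jaw":-1},{"tx":0,"ty":0,"tz":0,"ax":0,"ay":0,"az":0,"jaw":-1},{"tx":0,"ty":0,"tz":0,"ax":0,"ay":0,"az":0,"jaw":-1},{"tx":0,"ty":0,"tz":0,"ax":0,"ay":0,"az":0,"jaw":-1},{"tx":0,"ty":0,"tz":0,"ax":0,"ay":0,"az":0,"jaw":-1},{"tx":0,"ty":0,"tz":0,"ax":0,"ay":0,"az":0,"jaw":-1}]'
python3 - <<'E'
from h import *
delta([.53,.1293,.038],91)
c=shot("wrist","wh4")
im=cv2.imread("pics/wh4.png");cv2.imwrite("pics/wh4b.png",cv2.resize(im,(800,600),interpolation=cv2.INTER_CUBIC))
E
```

```text
time: 22.95
ee_pos: [0.5293, 0.1297, 0.0381]
tcp_rot: [-180.0, 0.1, 91.2]
wrist_force: [-18.4, -15.4, 15.4]
opening: 0.0382
grasp_force: 107.3
t 22.95 shift [-0.0004  0.0007  0.0001] turn [-0.    0.12  0.18] pos [0.5293 0.1297 0.0381] rot [-1.800e+02  1.200e-01  9.118e+01] F [-18.4 -15.4  15.4] M [-2.8   3.73  0.17] open 0.0382 grip 107.3 q [ 1.380e+01  5.100e+00 -1.120e+01  7.370e+01 -1.000e-01  1.026e+02]
```

View pics/wh4b.png

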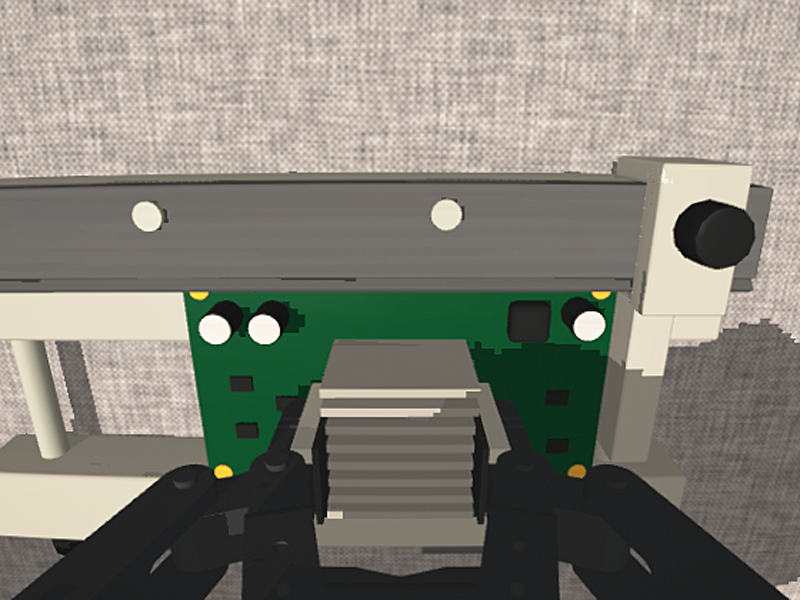

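The board is home. Its +x edge touches the stop face at about column 612, the bare edge is under the strip, and it lies flat. A final small levelling and slightly firmer push, then hand in.

```bash
python3 -m handwheel '[{"tx":0.0002,"ty":0.0002,"tz":0,"ax":-0.05,"ay":0.1,"az":0,"jaw":-1},{"tx":0.0002,"ty":0.0002,"tz":0,"ax":0,"ay":0.05,"az":0,"jaw":-1},{"tx":0.0002,"ty":0,"tz":0,"ax":0,"ay":0,"az":0,"jaw":-1},{"tx":0,"ty":0,"tz":0,"ax":0,"ay":0,"az":0,"jaw":-1},{"tx":0,"ty":0,"tz":0,"ax":0,"ay":0,"az":0,"jaw":-1},{"tx":0,"ty":0,"tz":0,"ax":0,"ay":0,"az":0,"jaw":-1},{"tx":0,"ty":0,"tz":0,"ax":0,"ay":0,"az":0,"jaw":-1},{"tx":0,"ty":0,"tz":0,"ax":0,"ay":0,"az":0,"jaw":-1},{"tx":0,"ty":0,"tz":0,"ax":0,"ay":0,"az":0,"jaw":-1},{"tx":0,"ty":0,"tz":0,"ax":0,"ay":0,"az":0,"jaw":-1}]'
python3 -c "
from h import *
delta([.53,.1293,.038],91)
from workcell import workorder
o=telemetry.get_obs(); f=o['wrist_force']
if f[0]<-14 and f[1]<-12 and 6<f[2]<35: print(workorder.job_done())"
```

```text
time: 24.25
ee_pos: [0.5293, 0.1297, 0.0381]
tcp_rot: [-180.0, 0.0, 91.2]
wrist_force: [-20.6, -18.9, 17.3]
opening: 0.0383
grasp_force: 107.5
t 24.25 shift [-0.0004  0.0007  0.0001] turn [-0.    0.04  0.17] pos [0.5293 0.1297 0.0381] rot [-1.800e+02  4.000e-02  9.117e+01] F [-20.6 -18.9  17.3] M [-3.47  4.14  0.19] open 0.0383 grip 107.5 q [ 13.8   5.1 -11.3  73.7  -0.  102.6]
the job is handed in; nothing more can be done
None
```

The job is handed in at about 24 s: the board is flat on the bars, still gripped, with the wrist reading about 19 N towards the groove's bottom, 21 N towards the end stop and 17 N down; I touched nothing else on the bench.

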